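# Tip the tilt tray out into the catch pan

## Task

Empty the scrap from the tilt tray into its blue catch pan: lift the red tongue on the tray's free edge slowly until both the sanding block and the wood offcut have slid out into the pan by themselves, but no further, so that the black battery pack stays in the tray; touch none of the three. Then lower the tray gently, without letting it drop, until it is fully down on its rest, and let go. Leave the masking tape, the tape measure and the mug where they are.

Things in the scene. Friction and masses are not known exactly. Their poses are not given: they have to be found in the camera images.
- tray_hinge (a point): point on the tilt tray's hinge axis, at the middle of its length, 85 mm above the bench; does not move. x is the hinge axis, y points level from the hinge to the tray's free edge at rest, z is up. The tray stands on a plywood base; the pan lies on the -y side
- tray_floor (a point): centre of the floor of the tilt tray, 92 mm from the hinge; turns with the tray. Aluminium tray with a black rubber floor 6 mm above the hinge axis, inside 264 mm along the hinge and 178 mm from the hinge to the end wall. Walls 30 to 34 mm high inside on three sides; open at the hinge, where the floor ends just over the blue pan's chute
- tray (a joint): tilt of the tray in rad: 0 level, fully down on its rest; grows as the free edge is lifted (turning about +x of tray_hinge); stop at 1.05. The hinge turns easily, slightly damped; the tray (0.8 kg) does not stay up and falls shut if let go. The things in it slide at different tilts that vary with friction: offcut first, then sanding block (both between about 0.15 and 0.6 rad), then battery pack
- tray_tongue (a point): point to pinch on the red tongue (handle on the free edge), mid width and thickness, 26 mm short of its upper end. Turns with the tray; at rest it has the axes of tray_hinge, where it lies 207 mm along y, 79 mm up z. Flat stiff plate 100 mm wide along the hinge, 12 mm thick, flared: at rest it leans 30 degrees from vertical, upper end away from the tray: its upward direction in the point's axes is (0, 0.5, 0.866)
- pan_floor (a point): centre of the inner floor of the blue sheet-steel catch pan fixed on the hinge side of the tray, 18 mm above the bench and 128 mm from the hinge; axes as tray_hinge. Inside 278 mm in x, 224 mm in y, walls 79 mm high; on the tray's side a slippery chute plate leads from the tray's open edge down to the floor, which it meets 24 mm from this point
- sanding_block_mid (a point): centre of the sanding block, a tan, wood-coloured block, the longer of the two, 64 x 112 x 32 mm (x, y, z), which lies on the tray floor with its long side roughly along the slide; it slides later than the offcut
- wood_offcut_mid (a point): centre of the softwood offcut, a flat wooden block 58 x 60 x 24 mm, which lies on the tray floor beside the other two; the three lie side by side in any order, about 85 mm apart
- masking_tape_mid (a point): centre of a roll of masking tape lying flat on the bench, 112 mm across and 36 mm high; bystander
- tape_measure_mid (a point): centre of a yellow tape measure, 39 x 88 x 68 mm, standing on the bench; bystander
- battery_pack_mid (a point): centre of the black tool battery with rubber feet, 62 x 105 x 57 mm (x, y, z), standing on the tray floor beside the two blocks, long side roughly along the slide; it must stay in the tray. It grips the floor best: it begins to slide only 0.1 to 0.2 rad steeper than the sanding block, and that tilt varies, so no one tilt suits every day
- mug_mid (a point): centre of a white mug, 83 mm across, 113 mm with its handle, 93 mm high, on the bench; bystander
- sanding_block: the sanding block itself, origin at the centre of its underside
- battery_pack: the battery pack itself, origin at the centre of its underside
- wood_offcut: the wood offcut itself, origin at the centre of its underside
Things that resemble listed ones, but are neither listed nor needed, are in the scene too. What is meant by the wood_offcut is not turquoise, and is the larger of those in its own colour. Of the things that look like the sanding_block, the larger one is meant.

How it is judged:
By the outcome, as a careful person would: the job done as asked, in the order asked, and still so for the second after the job is handed in, with the robot touching nothing.
It also fails if it takes over 48 s, if anything falls off the work surface, if the arm or the gripper's body presses on something with over 40 N, if the wrist force passes 120 N, or if a joint passes its speed limit or range.

## Robot

A 6-joint arm with a two-finger parallel gripper is mounted at the origin on a cart in front of the work surface, level with it; the furniture and walls round the work are solid. World frame = base frame: x ahead of the robot, y to its left, z up, the work surface at z = 0. Lengths are in m, angles in degrees, forces in N, time in s.
With the tool pointing down it reaches from about 0.4 to 0.825 m from the base axis. Payload 7 kg.
Tool frame: the origin (TCP) lies on the centre line of the jaws, within the pads' length; the fingertips stand 14 mm ahead of it and the grasp point (between the pads) lies 5 mm behind it; z points along the fingers, y is the line along which they close (so a half turn about z gives the same grasp; the last joint's range is limited). The gripper opens to 88 mm and grips with 3 to 60 N. Pads are 19 mm wide; open, the fingers measure 130 mm over their backs; the gripper's body (78 mm by 193 mm) begins 47 mm behind the grasp point.
Start: joints at [81.767, 20.546, 0.682, 0, -70.136, -16.507], TCP at [0.282, 0.613, 0.241] pointing down, gripper open.
Joint ranges: [-176.03, 176.03], [-82.01, 121.73], [-58.28, 71.71], [-173.87, 95.51], [-174.79, -0.11], [-173.66, 173.66]. Speed limits (degrees/s): [136.94, 136.94, 172.46, 180, 180, 180].

## Interface

Orientations are given as [roll, pitch, yaw] about the fixed x, y, z axes, in that order (R = Rz(yaw) Ry(pitch) Rx(roll)).
In Python, from plant import r gives the robot as it stands.
- The arm moves only by the tool send_rows, never from a script. Its argument "steps" is a list of rows, each an object with "dp": the shift along the tool's x, y, z in mm, a list of three; "roll": the turn about the tool's z in rad; "jaw": the opening in per cent of the stroke, from 0 (shut) to 100 (fully open). In form: [{"dp": [tx, ty, tz], "roll": roll, "jaw": jaw}, ...]. A call has 1 to 5 rows; each row is the pose to reach, as a shift and turn from the pose commanded when the call began, along the tool's axes at that moment; what a row does not reach only later rows make up. A row lasts 1/8 s, in which the tool goes at most 62.5 mm and 10.7 degrees, less where a joint would pass 70% of its speed; a pose out of reach is approached as far as the arm can. A call with a gripper value outside its range is refused whole. The fingers move at their own pace and stop on an object; "newtons" is the grip in N (left out, the last holds). Time passes only in rows, so rows that repeat a pose let the fingers close. It gives the time, the measured TCP pose, the force, the opening and the grip force at its end, in the units of the state.
- r.get_state(): the state, without advancing time (a new reading comes with each control period).
- r.capture(name): name is "scene" or "top"; returns a dict with "image" (384x512x3 uint8, blue, green, red), "K" (3x3 intrinsics, pixels), "rvec" (rotation vector, rad) and "tvec" (3), from world to camera coordinates, as OpenCV has them. Camera axes: x right, y down, z forward; pixel columns grow to the right and rows downward; lengths in m; the calibration is good to about 2 mm. A picture is of the moment at which its call begins. There is no depth.
- r.close_job(): hands the job in; it is judged then, once.
The state is a dict: "time_s": time; "joints": joint angles; "qd": joint speeds; "joint_torque": joint torques, N m; "tcp_pos": TCP position; "eef_rot": TCP orientation; "contact_force": force on the tool from outside, world axes, zero at the start; "moment": the same for the moment, N m; "gripper_width": finger opening in m; "gripper_force": force on a finger pad.
Only numpy, scipy, OpenCV 4.12 (cv2) and the standard library are available. Lean on these libraries where they do the work, as an engineer would, in place of code of your own. Each camera call takes 0.05 s, during which the arm holds its last target. There are 200 camera calls.

## Working session

There is one attempt and no reset: what is moved stays moved. The work goes in short steps, Python scripts to look and compute and a tool call to move; the robot and the scene stay as the last step left them, time stands still between calls to the robot, and variables do not carry over. Pictures are saved under pics/ and viewed, at most 10 in all, crops included, and the job is handed in when it is done.

Besides the shell and the picture viewer there is one more tool, called by a JSON object that holds its "name" and its "arguments", one argument or row to a line. send_rows: Moves the arm, as the interface text tells. Its arguments: {"type":"object","properties":{"steps":{"type":"array","items":{"type":"object","properties":{"dp":{"type":"array","items":{"type":"number"}},"roll":{"type":"number"},"jaw":{"type":"number"}}}},"newtons":{"type":"number"}},"required":["steps"]}

```bash
mkdir -p pics; ls; python3 - <<'E'
from plant import r
import cv2,numpy as np
s=r.get_state();print({k:np.round(v,3).tolist() for k,v in s.items()})
for n in("scene","top"):
    c=r.capture(n);cv2.imwrite(f"pics/{n}0.png",c["image"]);np.savez(f"pics/{n}0.npz",**c)
    R=cv2.Rodrigues(np.array(c["rvec"],float))[0];print(n,np.round(c["K"],1).tolist(),(-R.T@np.ravel(c["tvec"])).round(3),R.round(2).tolist())
E
```

```text
pics
{'time_s': 0.0, 'joints': [81.765, 20.592, 0.635, -0.019, -70.136, -16.507], 'qd': [-0.111, 0.015, 0.014, -0.049, 0.014, -0.116], 'joint_torque': [0.001, -58.272, 29.306, 6.998, 0.007, -0.0], 'tcp_pos': [0.282, 0.613, 0.24], 'eef_rot': [179.906, -0.009, -24.748], 'contact_force': [-0.168, 0.512, 0.222], 'moment': [0.009, 0.012, -0.039], 'gripper_force': 0.0, 'gripper_width': 0.088}
scene [[465.8, 0.0, 255.9], [0.0, 465.8, 200.2], [0.0, 0.0, 1.0]] [ 0.037 -1.103  1.048] [[0.91, -0.41, 0.02], [-0.24, -0.56, -0.8], [0.34, 0.72, -0.6]]
top [[385.9, 0.0, 252.5], [0.0, 385.9, 197.9], [0.0, 0.0, 1.0]] [ 0.391 -0.02   1.132] [[-0.03, -1.0, -0.02], [-0.99, 0.03, -0.16], [0.16, 0.02, -0.99]]
```

View pics/scene0.png

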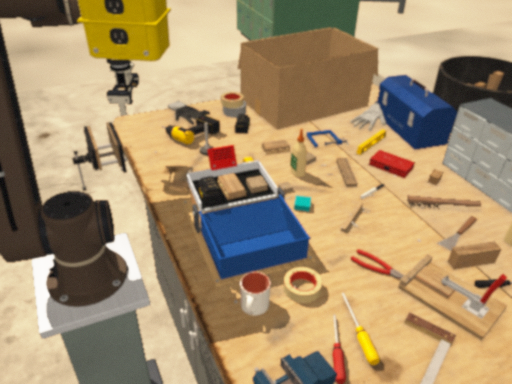

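View pics/top0.png

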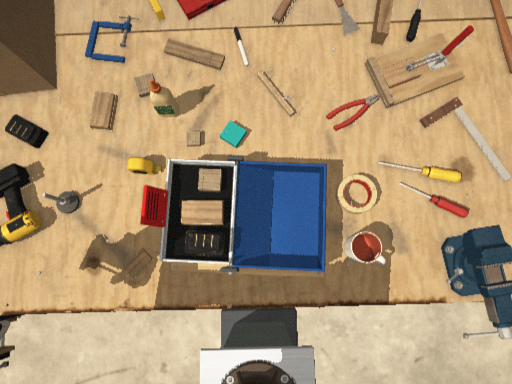

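Scene view: tray at about (235,185), red tongue at (222,157), blue pan at (255,235). Top view:
- **Tray and tongue:** the tray spans columns 165–236 and the red tongue is at (153,206).
- **In the tray:** small offcut (210,180), long sanding block (203,212), black battery (203,240).
- **Lookalikes:** the turquoise block (233,133), the small bit (194,138) and the blocks at (103,110) and (145,85) are outside the tray, so they are not meant.
- **Bystanders:** tape measure (140,165), masking tape (357,193), mug (365,247).

Next I measure the tongue and hinge frame.

```bash
cat > h.py <<'E'
import cv2,numpy as np
def ray(c,px,z):
    R=cv2.Rodrigues(np.array(c["rvec"],float))[0];C=-R.T@np.ravel(c["tvec"])
    u=np.c_[np.atleast_2d(px).astype(float),np.ones(len(np.atleast_2d(px)))]
    d=(R.T@np.linalg.inv(c["K"])@u.T).T
    return C+d*((z-C[2])/d[:,2])[:,None]
def proj(c,P): return cv2.projectPoints(np.array(P,float),np.array(c["rvec"],float),np.array(c["tvec"],float),np.array(c["K"],float),None)[0][:,0]
E
python3 - <<'E'
from h import *
c=dict(np.load("pics/top0.npz"));im=c["image"];hsv=cv2.cvtColor(im,cv2.COLOR_BGR2HSV)
def big(m,roi):
    z=np.zeros_like(m);x0,y0,x1,y1=roi;z[y0:y1,x0:x1]=m[y0:y1,x0:x1]
    return max(cv2.findContours(z,0,1)[0],key=cv2.contourArea)
red=big(cv2.inRange(hsv,(0,140,60),(8,255,255))|cv2.inRange(hsv,(172,140,60),(180,255,255)),(120,170,180,240))
blue=big(cv2.inRange(hsv,(100,120,40),(125,255,255)),(225,150,345,290))
rb=cv2.boxPoints(cv2.minAreaRect(red));bb=cv2.boxPoints(cv2.minAreaRect(blue))
print("red px",rb.round(),"upper end z.186\n",ray(c,rb,.186).round(3))
P=ray(c,bb,.097);print("pan px",bb.round(),"rim\n",P.round(3),P.mean(0).round(3))
for n,roi in(("off",(195,167,225,195)),("sand",(178,197,230,228))):
    k=big(cv2.inRange(hsv,(5,40,90),(25,220,255)),roi);m=cv2.minAreaRect(k);print(n,m,ray(c,m[0],.12).round(3))
s=dict(np.load("pics/scene0.npz"));i=s["image"][130:290,170:330]
j=im[120:290,110:350]
cv2.imwrite("pics/crop.png",np.hstack([cv2.resize(j,(560,400),interpolation=2)]))
E
```

```text
red px [[140. 225.]
 [143. 185.]
 [168. 187.]
 [165. 227.]] upper end z.186
 [[0.488 0.277 0.186]
 [0.588 0.271 0.186]
 [0.581 0.208 0.186]
 [0.481 0.216 0.186]]
pan px [[232. 268.]
 [236. 161.]
 [328. 164.]
 [324. 271.]] rim
 [[ 0.376  0.057  0.097]
 [ 0.666  0.041  0.097]
 [ 0.648 -0.211  0.097]
 [ 0.36  -0.184  0.097]] [ 0.513 -0.074  0.097]
off ((209.0, 179.0), (22.0, 22.0), 90.0) [[0.612 0.114 0.12 ]]
sand ((201.5, 212.0), (24.0, 41.0), 90.0) [[0.523 0.134 0.12 ]]
```

View pics/crop.png

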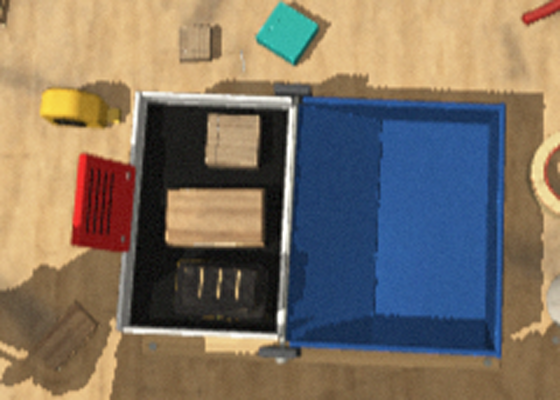

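The crop confirms the three things in the tray: offcut (larger, plain wood), sanding block in the middle, and battery. Hinge is about (0.521, 0.052) with yaw −3.8°. The tongue pinch point is about (0.536, 0.257, 0.164), and both the pan and the tongue measurements give this. Moving above it.

{"name": "send_rows", "arguments": {
  "steps": [
    {"dp": [40,23,0],"roll": -0.07,"jaw": 70},
    {"dp": [90,51,0],"roll": -0.15,"jaw": 70},
    {"dp": [140,80,0],"roll": -0.22,"jaw": 70},
    {"dp": [190,108,0],"roll": -0.3,"jaw": 70},
    {"dp": [240,137,0],"roll": -0.366,"jaw": 70}
  ],
  "newtons": 12
}}

```text
time_s: 0.72
tcp_pos: [0.4438, 0.3865, 0.2403]
eef_rot: [180.0, 0.0, -3.6]
contact_force: [1.1, 0.8, -0.9]
gripper_width: 0.0617
gripper_force: 0.0
```

{"name": "send_rows", "arguments": {
  "steps": [
    {"dp": [35,43,0],"roll": 0,"jaw": 70},
    {"dp": [70,86,0],"roll": 0,"jaw": 70},
    {"dp": [95,117,0],"roll": 0,"jaw": 70},
    {"dp": [101,125,0],"roll": 0,"jaw": 70},
    {"dp": [101,125,0],"roll": 0,"jaw": 70}
  ]
}}

```text
time_s: 1.35
tcp_pos: [0.5357, 0.2564, 0.2402]
eef_rot: [180.0, 0.0, -3.8]
contact_force: [-0.5, 0.6, 0.5]
gripper_width: 0.061
gripper_force: 0.0
```

```bash
python3 - <<'E'
from plant import r
from h import *
print(r.get_state()["tcp_pos"],r.get_state()["eef_rot"])
o=[]
for n,roi in(("scene",(130,40,330,290)),("top",(110,100,350,340))):
    c=r.capture(n);np.savez(f"pics/{n}1.npz",**c);x0,y0,x1,y1=roi
    o.append(cv2.resize(c["image"][y0:y1,x0:x1],(400,480),interpolation=2))
cv2.imwrite("pics/v1.png",np.hstack(o))
E
```

```text
[0.53572701 0.25644679 0.24022923] [ 1.79986080e+02  2.72545912e-02 -3.84268591e+00]
```

View pics/v1.png

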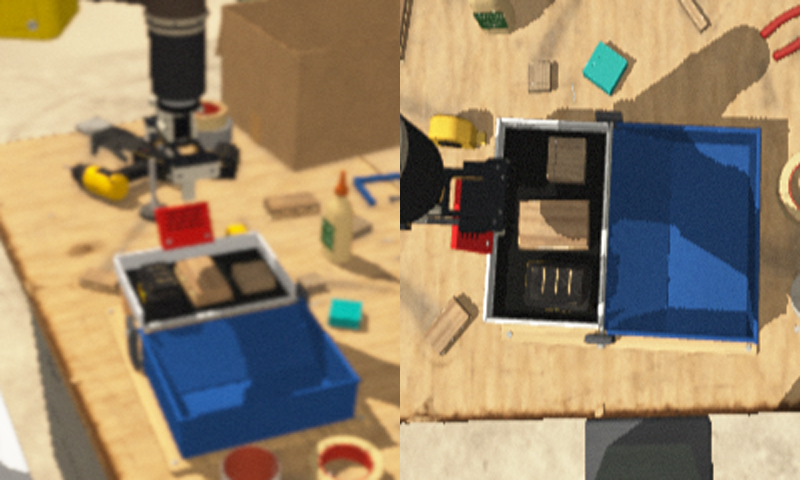

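The gripper is over the tongue: scene crop (185,200), top crop (475,195). All three items are visible in both views. Descending, then pinching.

{"name": "send_rows", "arguments": {
  "steps": [
    {"dp": [0,0,25],"roll": 0,"jaw": 70},
    {"dp": [0,0,50],"roll": 0,"jaw": 70},
    {"dp": [0,0,70],"roll": 0,"jaw": 70},
    {"dp": [0,0,80],"roll": 0,"jaw": 70},
    {"dp": [0,0,80],"roll": 0,"jaw": 70}
  ]
}}

```text
time_s: 2.08
tcp_pos: [0.5352, 0.2573, 0.1602]
eef_rot: [180.0, 0.0, -3.7]
contact_force: [-0.1, 0.3, 0.4]
gripper_width: 0.0617
gripper_force: 0.0
```

{"name": "send_rows", "arguments": {
  "steps": [
    {"dp": [0,0,0],"roll": 0,"jaw": 30},
    {"dp": [0,0,0],"roll": 0,"jaw": 10},
    {"dp": [0,0,0],"roll": 0,"jaw": 5},
    {"dp": [0,0,0],"roll": 0,"jaw": 5},
    {"dp": [0,0,0],"roll": 0,"jaw": 5}
  ],
  "newtons": 12
}}

```text
time_s: 2.7
tcp_pos: [0.5359, 0.2571, 0.161]
eef_rot: [-180.0, -0.0, -3.8]
contact_force: [-0.3, 1.6, 2.9]
gripper_width: 0.034
gripper_force: 11.4
```

```bash
python3 - <<'E'
from plant import r
from h import *
s=r.get_state();print(s["tcp_pos"],s["contact_force"],s["moment"])
o=[]
for n,roi in(("scene",(170,110,330,290)),("top",(110,130,350,310))):
    c=r.capture(n);np.savez(f"pics/{n}2.npz",**c);x0,y0,x1,y1=roi
    o.append(cv2.resize(c["image"][y0:y1,x0:x1],(400,450),interpolation=2))
cv2.imwrite("pics/v2.png",np.hstack(o))
E
```

```text
[0.53591538 0.25705456 0.16099648] [-0.3391348   1.63173073  2.89391952] [ 0.26354736  0.33290585 -0.05632062]
```

View pics/v2.png

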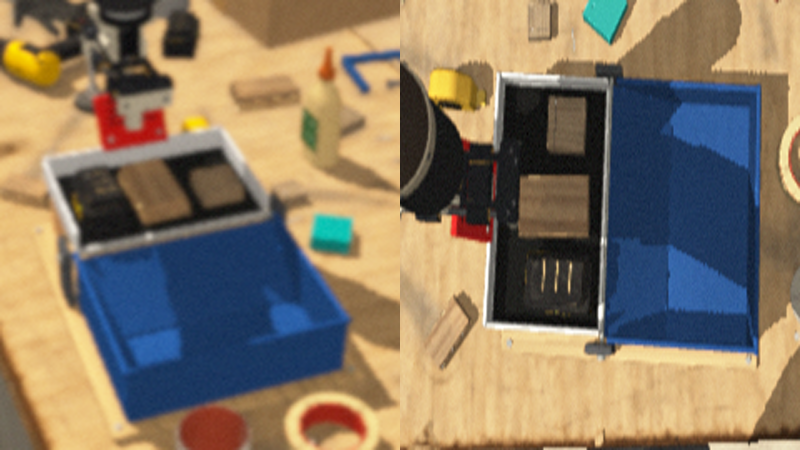

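Tongue pinched at scene crop (130,115), with the opening at 34 mm as the 30° lean predicts. The items have not moved. Next I write the monitor, then start lifting.

```bash
cat > mon.py <<'E'
from plant import r
from h import *
import sys
H=np.array([.521,.052,.085]);a=np.radians(-3.8);RH=np.array([[np.cos(a),-np.sin(a),0],[np.sin(a),np.cos(a),0],[0,0,1]])
def rect(c,th,z):  # bird view of tray-parallel plane: col = x+140, row = y+20 (mm)
    Rt=cv2.Rodrigues(np.array([th,0,0.]))[0]
    q=np.array([[-140,-20],[140,-20],[140,190],[-140,190]],float)
    P=(RH@Rt@np.c_[q/1000,np.full(4,z)].T).T+H
    M=cv2.getPerspectiveTransform(proj(c,P).astype(np.float32),(q+[140,20]).astype(np.float32))
    return cv2.warpPerspective(c["image"],M,(280,210))
def tilt(s):
    p=(RH.T@(np.array(s["tcp_pos"])+[0,0,.005]-H)); return np.arctan2(p[2],p[1])-np.arctan2(.081,.2055)
def look(tag,c=None):
    s=r.get_state();th=tilt(s)
    c=c or r.capture("scene");np.savez(f"pics/s_{tag}.npz",th=th,**c)
    print("t",round(s["time_s"],2),"tilt",th.round(3),"F",np.round(s["contact_force"],1),"w",round(s["gripper_width"],4),"g",round(s["gripper_force"],1))
    for n,z,x0,x1 in(("off",.030,50,135),("sand",.038,-45,45),("bat",.063,-135,-45)):
        B=rect(c,th,z);h=cv2.cvtColor(B,cv2.COLOR_BGR2HSV)
        m=cv2.inRange(h,(4,50,75),(28,255,255)) if n!="bat" else cv2.inRange(h,(8,60,60),(35,255,255))
        m[:, :x0+140]=0;m[:, x1+140:]=0;m[:12]=0;m[190:]=0
        m=cv2.morphologyEx(m,cv2.MORPH_OPEN,np.ones((3,3)))
        y,x=np.nonzero(m)
        print(n,len(x),(np.r_[x.mean()-140,y.mean()-20,np.percentile(y,3)-20,np.percentile(y,97)-20].round(1) if len(x)>20 else None))
    return c,th
if __name__=="__main__": look(sys.argv[1])
E
python3 - <<'E'
from mon import *
c=dict(np.load("pics/scene2.npz"));c,th=look("x",c)
cv2.imwrite("pics/rect.png",cv2.resize(np.hstack([rect(c,th,.034),rect(c,th,.063)]),(800,300)))
E
```

```text
t 2.8 tilt -0.0 F [-0.5  1.7  3.8] w 0.0338 g 11.5
off 5421 [81.1 51.5 10.  92. ]
sand 9965 [ -9.8  63.5  -4.  131. ]
bat 6028 [-84.3  79.2  -1.  167. ]
```

View pics/rect.png

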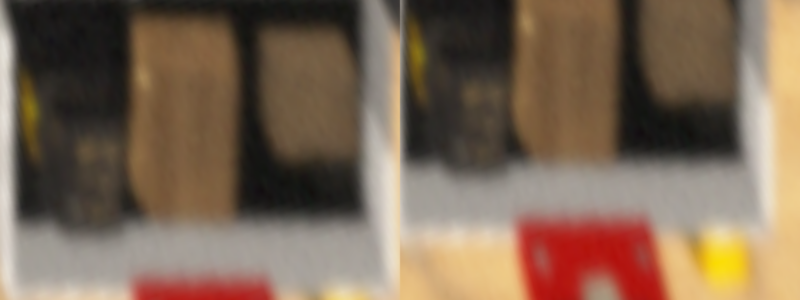

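{"name": "send_rows", "arguments": {
  "steps": [
    {"dp": [0,1.5,-4],"roll": 0,"jaw": 5},
    {"dp": [0,3,-8],"roll": 0,"jaw": 5},
    {"dp": [0,5,-12],"roll": 0,"jaw": 5},
    {"dp": [0,7,-16],"roll": 0,"jaw": 5},
    {"dp": [0,9,-20],"roll": 0,"jaw": 5}
  ],
  "newtons": 15
}}

```text
time_s: 3.42
tcp_pos: [0.5354, 0.2496, 0.1807]
eef_rot: [-179.8, -0.0, -3.7]
contact_force: [-0.7, 9.9, -1.2]
gripper_width: 0.029
gripper_force: 14.3
```

```bash
python3 mon.py a10
```

```text
t 3.42 tilt 0.095 F [-0.7  9.9 -1.2] w 0.029 g 14.3
off 5179 [81.5 54.2 15.  93. ]
sand 9792 [-10.7  65.6  -1.3 133. ]
bat 5679 [-82.5  77.8   3.  167. ]
```

The rectified view shows battery (left, with a yellow mark at (28,110)), block (185,115) and offcut (310,95). The battery mask is poor, so I'll track it by template and the yellow mark instead.

```bash
python3 - <<'E'
s=open("mon.py").read()
i=s.index("    return c,th\nif")
s=s[:i]+'''    B=rect(c,th,.063);h=cv2.cvtColor(B,cv2.COLOR_BGR2HSV);m=cv2.inRange(h,(18,130,80),(36,255,255));m[:,80:]=0;m[150:]=0
    y,x=np.nonzero(m);print("yellow",len(x),(x.mean()-140).round(1) if len(x) else 0,(y.mean()-20).round(1) if len(x) else 0)
    c0=dict(np.load("pics/scene2.npz"))
    T=cv2.cvtColor(rect(c0,0,.063),6)[35:118,30:80];G=cv2.cvtColor(B,6)[5:160,20:95]
    _,v,_,l=cv2.minMaxLoc(cv2.matchTemplate(G,T,cv2.TM_CCOEFF_NORMED));print("bat shift x,y",l[0]-10,l[1]-30,round(v,2))
'''+s[i:]
open("mon.py","w").write(s)
E
python3 - <<'E'
import sys;sys.path.insert(0,'.')
import os;os.chdir('.')
import mon,numpy as np
c=dict(np.load("pics/s_a10.npz"));mon.look("y",c)
E
```

```text
Traceback (most recent call last):
  File "mon.py", line 15, in look
    c=c or r.capture("scene");np.savez(f"pics/s_{tag}.npz",th=th,**c)
                              ~~~~~~~~^^^^^^^^^^^^^^^^^^^^^^^^^^^^^^^
TypeError: numpy.savez() got multiple values for keyword argument 'th'
```

{"name": "send_rows", "arguments": {
  "steps": [
    {"dp": [0,1,-2],"roll": 0,"jaw": 5},
    {"dp": [0,2,-4],"roll": 0,"jaw": 5},
    {"dp": [0,3,-6],"roll": 0,"jaw": 5},
    {"dp": [0,4,-8],"roll": 0,"jaw": 5},
    {"dp": [0,5,-10],"roll": 0,"jaw": 5}
  ]
}}

```text
time_s: 4.1
tcp_pos: [0.5351, 0.2449, 0.1908]
eef_rot: [-179.8, -0.1, -3.7]
contact_force: [-0.9, 10.6, 0.7]
gripper_width: 0.027
gripper_force: 14.3
```

{"name": "send_rows", "arguments": {
  "steps": [
    {"dp": [0,1,-2],"roll": 0,"jaw": 5},
    {"dp": [0,2,-4],"roll": 0,"jaw": 5},
    {"dp": [0,3.5,-6],"roll": 0,"jaw": 5},
    {"dp": [0,4.5,-8],"roll": 0,"jaw": 5},
    {"dp": [0,5.7,-9.5],"roll": 0,"jaw": 5}
  ]
}}

```text
time_s: 4.72
tcp_pos: [0.5347, 0.2397, 0.2006]
eef_rot: [-179.8, -0.1, -3.7]
contact_force: [-3.8, 11.7, 3.3]
gripper_width: 0.0246
gripper_force: 14.4
```

```bash
python3 mon.py a20
```

```text
t 4.72 tilt 0.194 F [-3.8 11.7  3.3] w 0.0246 g 14.4
off 4939 [81.7 56.5 19.  93. ]
sand 9383 [-11.   68.4   5.  133. ]
bat 5087 [-80.2  76.2   3.  168. ]
yellow 328 -127.4 33.7
bat shift x,y 2 -1 0.74
```

{"name": "send_rows", "arguments": {
  "steps": [
    {"dp": [0,1.2,-1.8],"roll": 0,"jaw": 5},
    {"dp": [0,2.4,-3.7],"roll": 0,"jaw": 5},
    {"dp": [0,3.7,-5.5],"roll": 0,"jaw": 5},
    {"dp": [0,5,-7.4],"roll": 0,"jaw": 5},
    {"dp": [0,6.2,-9.2],"roll": 0,"jaw": 5}
  ]
}}

```text
time_s: 5.4
tcp_pos: [0.5343, 0.234, 0.2101]
eef_rot: [-179.7, -0.1, -3.7]
contact_force: [-3.8, 13.2, 3.7]
gripper_width: 0.0226
gripper_force: 14.5
```

```bash
python3 mon.py a25
```

```text
t 5.4 tilt 0.244 F [-3.8 13.2  3.7] w 0.0226 g 14.5
off 4844 [81.8 57.8 22.  93. ]
sand 9197 [-10.9  69.2   7.  132. ]
bat 4458 [-79.8  74.5   3.  168. ]
yellow 320 -126.0 39.2
bat shift x,y 2 0 0.7
```

{"name": "send_rows", "arguments": {
  "steps": [
    {"dp": [0,1.3,-1.8],"roll": 0,"jaw": 5},
    {"dp": [0,2.6,-3.6],"roll": 0,"jaw": 5},
    {"dp": [0,3.9,-5.3],"roll": 0,"jaw": 5},
    {"dp": [0,5.2,-7.1],"roll": 0,"jaw": 5},
    {"dp": [0,6.6,-8.9],"roll": 0,"jaw": 5}
  ]
}}

```text
time_s: 6.08
tcp_pos: [0.5339, 0.2277, 0.2192]
eef_rot: [-179.7, -0.1, -3.7]
contact_force: [-5.9, 13.8, 5.1]
gripper_width: 0.0206
gripper_force: 14.5
```

```bash
python3 mon.py a30
```

```text
t 6.08 tilt 0.293 F [-5.9 13.8  5.1] w 0.0206 g 14.5
off 4735 [81.7 58.9 23.  94. ]
sand 9118 [-10.6  70.9   9.  133. ]
bat 4486 [-79.7  73.8   5.  168. ]
yellow 317 -126.2 40.7
bat shift x,y -2 0 0.68
```

{"name": "send_rows", "arguments": {
  "steps": [
    {"dp": [0,1.4,-1.7],"roll": 0,"jaw": 5},
    {"dp": [0,2.8,-3.4],"roll": 0,"jaw": 5},
    {"dp": [0,4.2,-5.1],"roll": 0,"jaw": 5},
    {"dp": [0,4.2,-5.1],"roll": 0,"jaw": 5}
  ],
  "newtons": 22
}}

```text
time_s: 6.62
tcp_pos: [0.5336, 0.2236, 0.2248]
eef_rot: [-179.6, -0.1, -3.7]
contact_force: [-6.3, 13.9, 7.3]
gripper_width: 0.0191
gripper_force: 21.3
```

```bash
python3 mon.py a33
```

```text
t 6.62 tilt 0.324 F [-6.3 13.9  7.3] w 0.0191 g 21.3
off 4687 [82.  59.5 24.  94. ]
sand 8887 [-10.7  70.5  11.  131. ]
bat 4148 [-79.5  71.7   4.  168. ]
yellow 274 -126.2 41.7
bat shift x,y -3 0 0.69
```

{"name": "send_rows", "arguments": {
  "steps": [
    {"dp": [0,1.4,-1.7],"roll": 0,"jaw": 5},
    {"dp": [0,2.8,-3.4],"roll": 0,"jaw": 5},
    {"dp": [0,4.3,-5],"roll": 0,"jaw": 5},
    {"dp": [0,4.3,-5],"roll": 0,"jaw": 5}
  ]
}}

```text
time_s: 7.18
tcp_pos: [0.5333, 0.2195, 0.23]
eef_rot: [-179.6, -0.1, -3.7]
contact_force: [-8.4, 14.8, 9.0]
gripper_width: 0.0181
gripper_force: 21.4
```

```bash
python3 mon.py a36
```

```text
t 7.17 tilt 0.354 F [-8.4 14.8  9. ] w 0.0181 g 21.4
off 4706 [82.1 60.  25.  94. ]
sand 8773 [-10.8  70.8  12.  131. ]
bat 3994 [-79.6  70.3   5.  168. ]
yellow 319 -125.9 44.2
bat shift x,y -3 0 0.72
```

{"name": "send_rows", "arguments": {
  "steps": [
    {"dp": [-0.4,1.5,-1.6],"roll": 0,"jaw": 5},
    {"dp": [-0.8,3,-3.3],"roll": 0,"jaw": 5},
    {"dp": [-1,4.5,-4.9],"roll": 0,"jaw": 5},
    {"dp": [-1,4.5,-4.9],"roll": 0,"jaw": 5}
  ]
}}

```text
time_s: 7.72
tcp_pos: [0.5329, 0.215, 0.2353]
eef_rot: [-179.6, -0.2, -3.7]
contact_force: [-4.7, 14.4, 9.2]
gripper_width: 0.0169
gripper_force: 21.4
```

```bash
python3 mon.py a39
```

```text
t 7.72 tilt 0.384 F [-4.7 14.4  9.2] w 0.0169 g 21.4
off 4604 [82.3 58.1 24.  91. ]
sand 8677 [-10.9  71.3  13.  130. ]
bat 3806 [-79.6  69.7   6.  168. ]
yellow 354 -125.9 44.1
bat shift x,y -3 0 0.7
```

{"name": "send_rows", "arguments": {
  "steps": [
    {"dp": [-0.1,1.5,-1.6],"roll": 0,"jaw": 5},
    {"dp": [-0.2,3,-3.2],"roll": 0,"jaw": 5},
    {"dp": [-0.3,4.6,-4.8],"roll": 0,"jaw": 5},
    {"dp": [-0.3,4.6,-4.8],"roll": 0,"jaw": 5}
  ]
}}

```text
time_s: 8.28
tcp_pos: [0.5325, 0.2105, 0.2404]
eef_rot: [-179.6, -0.3, -3.7]
contact_force: [-4.1, 14.5, 10.0]
gripper_width: 0.016
gripper_force: 21.5
```

```bash
python3 mon.py a42
```

```text
t 8.28 tilt 0.414 F [-4.1 14.5 10. ] w 0.016 g 21.5
off 3708 [81.7 20.7 -7.  48. ]
sand 8610 [-10.7  72.1  14.3 131. ]
bat 3645 [-79.1  68.5   9.  168. ]
yellow 346 -125.6 46.7
bat shift x,y -3 -1 0.7
```

The offcut is sliding out. Continuing in smaller steps.

{"name": "send_rows", "arguments": {
  "steps": [
    {"dp": [-0.1,1.3,-1.3],"roll": 0,"jaw": 5},
    {"dp": [-0.2,2.6,-2.6],"roll": 0,"jaw": 5},
    {"dp": [-0.3,4,-3.9],"roll": 0,"jaw": 5},
    {"dp": [-0.3,4,-3.9],"roll": 0,"jaw": 5}
  ]
}}

```text
time_s: 8.82
tcp_pos: [0.5322, 0.2066, 0.2445]
eef_rot: [-179.6, -0.3, -3.7]
contact_force: [-2.9, 14.4, 11.4]
gripper_width: 0.0153
gripper_force: 21.6
```

```bash
python3 mon.py a44
```

```text
t 8.82 tilt 0.44 F [-2.9 14.4 11.4] w 0.0153 g 21.6
off 0 None
sand 8540 [-10.8  72.7  15.2 131. ]
bat 3047 [-78.2  62.9   9.  167. ]
yellow 360 -125.6 46.3
bat shift x,y -3 0 0.64
```

{"name": "send_rows", "arguments": {
  "steps": [
    {"dp": [-0.1,1.3,-1.3],"roll": 0,"jaw": 5},
    {"dp": [-0.2,2.7,-2.5],"roll": 0,"jaw": 5},
    {"dp": [-0.3,4.1,-3.8],"roll": 0,"jaw": 5},
    {"dp": [-0.3,4.1,-3.8],"roll": 0,"jaw": 5}
  ]
}}

```text
time_s: 9.38
tcp_pos: [0.5319, 0.2025, 0.2485]
eef_rot: [-179.6, -0.3, -3.7]
contact_force: [-2.3, 14.1, 11.7]
gripper_width: 0.014
gripper_force: 21.8
```

```bash
python3 mon.py a47
```

```text
t 9.38 tilt 0.465 F [-2.3 14.1 11.7] w 0.014 g 21.8
off 0 None
sand 8478 [-10.8  68.5  12.  126. ]
bat 3211 [-78.5  59.4   8.  105. ]
yellow 326 -125.6 48.0
bat shift x,y -4 1 0.68
```

The sanding block has begun to slide at about 0.46 rad. Holding.

{"name": "send_rows", "arguments": {
  "steps": [
    {"dp": [0,0,0],"roll": 0,"jaw": 5},
    {"dp": [0,0,0],"roll": 0,"jaw": 5},
    {"dp": [0,0,0],"roll": 0,"jaw": 5},
    {"dp": [0,0,0],"roll": 0,"jaw": 5}
  ]
}}

```text
time_s: 9.93
tcp_pos: [0.5319, 0.2025, 0.2485]
eef_rot: [-179.6, -0.3, -3.7]
contact_force: [-2.0, 14.0, 11.5]
gripper_width: 0.0146
gripper_force: 21.8
```

```bash
python3 mon.py b1
```

```text
t 9.93 tilt 0.465 F [-2.  14.  11.5] w 0.0146 g 21.8
off 0 None
sand 6012 [-10.9  34.6  -6.   76. ]
bat 2688 [-83.5  50.9  -0.4  92. ]
yellow 313 -125.7 48.1
bat shift x,y -4 1 0.68
```

{"name": "send_rows", "arguments": {
  "steps": [
    {"dp": [0,0,0],"roll": 0,"jaw": 5},
    {"dp": [0,0,0],"roll": 0,"jaw": 5},
    {"dp": [0,0,0],"roll": 0,"jaw": 5},
    {"dp": [0,0,0],"roll": 0,"jaw": 5}
  ]
}}

```text
time_s: 10.48
tcp_pos: [0.5319, 0.2025, 0.2485]
eef_rot: [-179.6, -0.3, -3.7]
contact_force: [-2.0, 13.2, 12.6]
gripper_width: 0.0143
gripper_force: 21.8
```

```bash
python3 mon.py b2;python3 - <<'E'
from mon import *
o=[]
for c,roi in((dict(np.load("pics/s_b2.npz")),(170,110,330,290)),(r.capture("top"),(110,130,350,310))):
    x0,y0,x1,y1=roi;o.append(cv2.resize(c["image"][y0:y1,x0:x1],(400,450),interpolation=2))
cv2.imwrite("pics/v3.png",np.hstack(o))
E
```

```text
t 10.47 tilt 0.465 F [-2.  13.2 12.6] w 0.0143 g 21.8
off 0 None
sand 0 None
bat 2008 [-96.5  61.   32.2  93. ]
yellow 318 -125.7 47.8
bat shift x,y -4 0 0.68
```

View pics/v3.png

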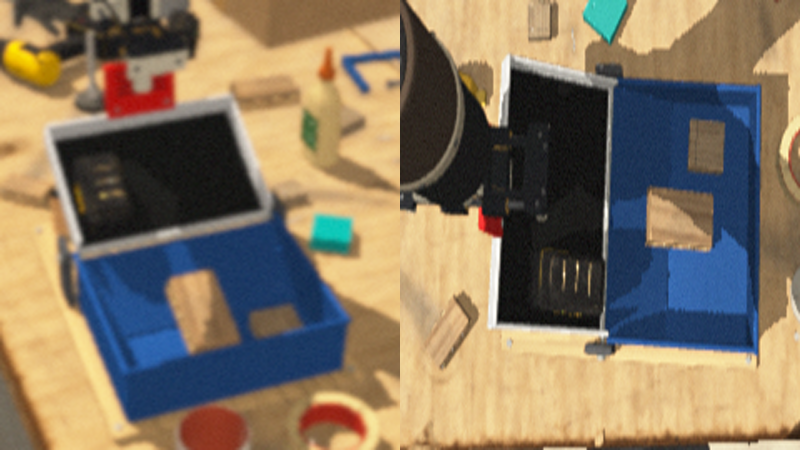

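Both blocks are in the pan: scene crop (200,310) and (275,320), top crop (680,220) and (705,145). The battery is still in the tray at scene crop (100,185). Lowering gently.

{"name": "send_rows", "arguments": {
  "steps": [
    {"dp": [0.3,-1.5,1.4],"roll": 0,"jaw": 5},
    {"dp": [0.6,-3.9,3.8],"roll": 0,"jaw": 5},
    {"dp": [0.9,-6.3,6.1],"roll": 0,"jaw": 5},
    {"dp": [1.1,-8.7,8.4],"roll": 0,"jaw": 5},
    {"dp": [1.3,-11.1,10.7],"roll": 0,"jaw": 5}
  ]
}}

```text
time_s: 11.2
tcp_pos: [0.5328, 0.2134, 0.2373]
eef_rot: [-179.6, -0.2, -3.7]
contact_force: [-6.9, 15.4, 11.6]
gripper_width: 0.0165
gripper_force: 22.8
```

{"name": "send_rows", "arguments": {
  "steps": [
    {"dp": [0.2,-3.0,3.3],"roll": 0,"jaw": 5},
    {"dp": [0.3,-6.0,6.6],"roll": 0,"jaw": 5},
    {"dp": [0.4,-8.9,10.0],"roll": 0,"jaw": 5},
    {"dp": [0.5,-11.7,13.3],"roll": 0,"jaw": 5},
    {"dp": [0.6,-14.5,16.7],"roll": 0,"jaw": 5}
  ]
}}

```text
time_s: 11.82
tcp_pos: [0.5339, 0.2276, 0.22]
eef_rot: [-179.7, -0.1, -3.7]
contact_force: [-6.9, 12.5, 9.9]
gripper_width: 0.0203
gripper_force: 23.6
```

```bash
python3 mon.py c30
```

```text
t 11.82 tilt 0.296 F [-6.9 12.5  9.9] w 0.0203 g 23.6
off 0 None
sand 108 [ -0.6 168.  167.  169. ]
bat 3016 [-93.7  84.1  27.  168. ]
yellow 316 -126.1 42.4
bat shift x,y -3 0 0.68
```

{"name": "send_rows", "arguments": {
  "steps": [
    {"dp": [0,-2.7,3.6],"roll": 0,"jaw": 5},
    {"dp": [0,-5.3,7.2],"roll": 0,"jaw": 5},
    {"dp": [0,-7.8,10.8],"roll": 0,"jaw": 5},
    {"dp": [0,-10.3,14.4],"roll": 0,"jaw": 5},
    {"dp": [0,-12.8,18.1],"roll": 0,"jaw": 5}
  ]
}}

```text
time_s: 12.5
tcp_pos: [0.5348, 0.2397, 0.2014]
eef_rot: [-179.8, -0.1, -3.7]
contact_force: [-4.3, 11.0, 7.7]
gripper_width: 0.0238
gripper_force: 24.7
```

```bash
python3 mon.py c20
```

```text
t 12.5 tilt 0.197 F [-4.3 11.   7.7] w 0.0238 g 24.7
off 0 None
sand 129 [ 10.2 167.2 166.  169. ]
bat 3371 [-93.9  89.7  21.  168. ]
yellow 300 -127.5 32.4
bat shift x,y -2 -1 0.67
```

{"name": "send_rows", "arguments": {
  "steps": [
    {"dp": [0,-2.3,3.8],"roll": 0,"jaw": 5},
    {"dp": [0,-4.5,7.7],"roll": 0,"jaw": 5},
    {"dp": [0,-6.7,11.5],"roll": 0,"jaw": 5},
    {"dp": [0,-8.8,15.4],"roll": 0,"jaw": 5},
    {"dp": [0,-10.9,19.3],"roll": 0,"jaw": 5}
  ],
  "newtons": 15
}}

```text
time_s: 13.18
tcp_pos: [0.5356, 0.2501, 0.1815]
eef_rot: [-179.8, -0.1, -3.7]
contact_force: [-1.6, 9.0, 2.0]
gripper_width: 0.0283
gripper_force: 17.8
```

{"name": "send_rows", "arguments": {
  "steps": [
    {"dp": [0,-1,2],"roll": 0,"jaw": 5},
    {"dp": [0,-2,4],"roll": 0,"jaw": 5},
    {"dp": [0,-2.9,6],"roll": 0,"jaw": 5},
    {"dp": [0,-3.8,8],"roll": 0,"jaw": 5},
    {"dp": [0,-4.7,10],"roll": 0,"jaw": 5}
  ]
}}

```text
time_s: 13.8
tcp_pos: [0.5361, 0.255, 0.1716]
eef_rot: [-179.8, -0.1, -3.7]
contact_force: [-2.1, 10.5, 3.6]
gripper_width: 0.0301
gripper_force: 18.0
```

{"name": "send_rows", "arguments": {
  "steps": [
    {"dp": [0,-0.9,2],"roll": 0,"jaw": 5},
    {"dp": [0,-1.8,4],"roll": 0,"jaw": 5},
    {"dp": [0,-2.6,6],"roll": 0,"jaw": 5},
    {"dp": [0,-3.3,8],"roll": 0,"jaw": 5},
    {"dp": [0,-3.7,9],"roll": 0,"jaw": 5}
  ],
  "newtons": 12
}}

```text
time_s: 14.42
tcp_pos: [0.5365, 0.258, 0.1641]
eef_rot: [-179.8, -0.2, -3.7]
contact_force: [-6.6, 5.1, 19.1]
gripper_width: 0.0317
gripper_force: 15.6
```

```bash
python3 mon.py c0
```

```text
t 14.43 tilt 0.011 F [-6.6  5.1 19.1] w 0.0317 g 15.6
off 0 None
sand 289 [ -2.4 163.6 161.  166. ]
bat 4391 [-96.8  96.3   7.  168. ]
yellow 445 -128.7 21.0
bat shift x,y -2 -1 0.89
```

```bash
cat > cmp.py <<'E'
from mon import *
def cmp(c):
    for n in("a10",):
        pass
    g=lambda c:cv2.cvtColor(c["image"],6).astype(np.float32)
    a=g(dict(np.load("pics/scene2.npz")));b=g(c);k=g(dict(np.load("pics/s_a10.npz")))
    for nm,(x0,y0,x1,y1) in(("backleft",(182,158,214,186)),("backright",(240,150,280,182))):
        w=cv2.createHanningWindow((x1-x0,y1-y0),5)
        f=lambda q:np.round(cv2.phaseCorrelate(a[y0:y1,x0:x1],q[y0:y1,x0:x1],w)[0],2)
        print(nm,"now",f(b),"at 0.095 rad",f(k))
    print("state",np.round(r.get_state()["tcp_pos"],4),np.round(r.get_state()["contact_force"],1))
if __name__=="__main__": cmp(r.capture("scene"))
E
python3 cmp.py
```

```text
backleft now [-0.05 -0.08] at 0.095 rad [-0.49 -2.59]
backright now [-0.2  -0.12] at 0.095 rad [ 0.19 -2.31]
state [0.5365 0.258  0.1642] [-6.6  6.3 12.9]
```

The image shift shows the tray down on its rest (at most about 0.004 rad), with the tool pressing lightly. I'll relax the grip, then open.

{"name": "send_rows", "arguments": {
  "steps": [
    {"dp": [0,-0.3,0.7],"roll": 0,"jaw": 5},
    {"dp": [0,-0.3,0.7],"roll": 0,"jaw": 5},
    {"dp": [0,-0.3,0.7],"roll": 0,"jaw": 5},
    {"dp": [0,-0.3,0.7],"roll": 0,"jaw": 5}
  ],
  "newtons": 3
}}

```text
time_s: 15.02
tcp_pos: [0.5366, 0.2574, 0.1624]
eef_rot: [-179.9, -0.1, -3.7]
contact_force: [-0.7, 3.3, 6.3]
gripper_width: 0.0341
gripper_force: 3.7
```

```bash
python3 cmp.py
```

```text
backleft now [-0.05  0.03] at 0.095 rad [-0.49 -2.59]
backright now [-0.11 -0.02] at 0.095 rad [ 0.19 -2.31]
state [0.5366 0.2574 0.1624] [-0.3  3.3  5.7]
```

{"name": "send_rows", "arguments": {
  "steps": [
    {"dp": [0,0,0],"roll": 0,"jaw": 42},
    {"dp": [0,0,0],"roll": 0,"jaw": 50},
    {"dp": [0,0,0],"roll": 0,"jaw": 60},
    {"dp": [0,0,0],"roll": 0,"jaw": 70},
    {"dp": [0,0,0],"roll": 0,"jaw": 70}
  ]
}}

```text
time_s: 15.7
tcp_pos: [0.5356, 0.2565, 0.1611]
eef_rot: [180.0, 0.0, -3.8]
contact_force: [-1.1, 0.3, 0.4]
gripper_width: 0.0607
gripper_force: 0.0
```

```bash
python3 cmp.py
```

```text
backleft now [-0.02 -0.13] at 0.095 rad [-0.49 -2.59]
backright now [-0.04  0.  ] at 0.095 rad [ 0.19 -2.31]
state [0.5357 0.2565 0.1611] [-0.4  0.9 -0.4]
```

Released with the tray down. Retreating straight up, then a final look.

{"name": "send_rows", "arguments": {
  "steps": [
    {"dp": [0,0,-15],"roll": 0,"jaw": 70},
    {"dp": [0,0,-40],"roll": 0,"jaw": 70},
    {"dp": [0,0,-70],"roll": 0,"jaw": 70},
    {"dp": [0,0,-90],"roll": 0,"jaw": 70},
    {"dp": [0,0,-90],"roll": 0,"jaw": 70}
  ]
}}

```text
time_s: 16.38
tcp_pos: [0.5366, 0.2572, 0.2541]
eef_rot: [-179.8, -0.2, -3.8]
contact_force: [0.6, 0.1, -0.6]
gripper_width: 0.061
gripper_force: 0.0
```

```bash
python3 - <<'E'
from mon import *
o=[]
for n,roi in(("scene",(150,90,340,320)),("top",(110,100,400,340))):
    c=r.capture(n);x0,y0,x1,y1=roi;o.append(cv2.resize(c["image"][y0:y1,x0:x1],(400,450),interpolation=2))
cv2.imwrite("pics/v4.png",np.hstack(o))
E
```

```text
(no output)
```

View pics/v4.png

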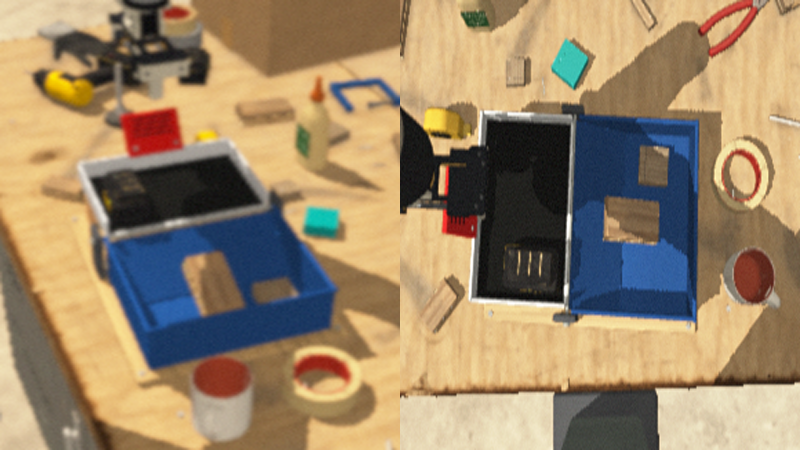

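The tray is flat with the battery in it, at top crop (530,265). The block (632,220) and offcut (655,165) lie in the pan. Mug, masking tape and tape measure are undisturbed, and the gripper is clear. Handing in.

```bash
python3 -c "
from plant import r
print(r.close_job())"
```

```text
the job is handed in; nothing more can be done
None
```

The job is handed in after about 16.5 s of robot time: the offcut and sanding block slid into the pan by themselves, the battery stayed in the tray, and the tray was lowered onto its rest and released, with the mug, masking tape and tape measure left in place.

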